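Restart the vortex mixer and hold a flask down in its sprung ring

ROBOT

A 6-joint arm with a two-finger parallel gripper is mounted at the origin on a cart in front of the work surface, level with it; the furniture and walls round the work are solid. World frame = base frame: x ahead of the robot, y to its left, z up, the work surface at z = 0. Lengths are in m, angles in rad, forces in N, time in s.
With the tool pointing down it reaches from about 0.35 to 0.85 m from the base axis. Payload 8.1 kg.
Tool frame: the origin (TCP) lies on the centre line of the jaws, within the pads' length; the fingertips stand 17 mm ahead of it and the grasp point (between the pads) lies 2 mm behind it; z points along the fingers, y is the line along which they close (so a half turn about z gives the same grasp; the last joint's range is limited). The gripper opens to 93 mm and grips with 3 to 60 N. Pads are 15 mm wide; open, the fingers measure 128 mm over their backs; the gripper's body (75 mm by 188 mm) begins 65 mm behind the grasp point.
Start: joints at [-1.37, 0.13, 1.488, -0, 1.523, -0.085], TCP at [0.169, -0.576, 0.236] pointing down, gripper open.
Joint ranges: [-2.96, 2.96], [-0.89, 2.26], [0.02, 2.5], [-1.34, 4.48], [0, 2.73], [-2.66, 2.66]. Speed limits (rad/s): [2.39, 2.39, 2.79, 3.14, 3.14, 3.14].

INTERFACE

Orientations are given as a rotation vector (axis times angle).
In Python, from plant import robot, optics, close_job, models gives the robot as it stands.
- The arm moves only by the shell command python3 -m inch 'ROWS' [OPENING] [FORCE]. ROWS is a JSON object of lists of equal length, an entry for each row: "travel": the shift along the tool's x, y, z in m, a list of three; "spin": the turn about the tool's z in rad. In form: {"travel": [[x, y, z], ...], "spin": [spin, ...]}. A call has 1 to 10 rows; each row is the pose to reach, as a shift and turn from the pose commanded when the call began, along the tool's axes at that moment; what a row does not reach only later rows make up. A row lasts 1/12 s, in which the tool goes at most 41.7 mm and 7.16 degrees, less where a joint would pass 70% of its speed; a pose out of reach is approached as far as the arm can. A call with a gripper value outside its range is refused whole. OPENING is the closure, from 0 (fully open) to 1 (shut), set as the call begins (- or left out, the last holds). The fingers move at their own pace and stop on an object; FORCE is the grip in N (left out, the last holds). Time passes only in rows, so rows that repeat a pose let the fingers close. It gives the time, the measured TCP pose, the force, the opening and the grip force at its end, in the units of the state.
- robot.read_state(): the state, without advancing time (a new reading comes with each control period).
- optics.read_camera(name): name is "side" or "top" or "wrist"; returns (picture, depth): 400x640x3 uint8, red, green, blue; 400x640 float32, m along the optical axis (not along the pixel's ray), 0 where there is no reading.
- optics.camera_info(name): a dict with "camera_matrix" (3x3 intrinsics, pixels), "view" (4x4, takes a point from world to camera coordinates). Camera axes: x right, y down, z forward; pixel columns grow to the right and rows downward; lengths in m; the calibration is good to about 2 mm. A picture is of the moment at which its call begins: read the wrist's pose just before it. camera_info takes no time and is no camera call; for the wrist camera it gives the pose at the moment of the call.
- close_job(): hands the job in; it is judged then, once.
Trained networks look in the newest picture that a camera, given by its name, has taken for a name from the list of things; names that differ only in an ending like _2 or _b are one class to them, and where a whole thing is asked for, a point or a joint stands for the part that bears it (a point fixed in the world has none). Each returns a list of dicts, best first, with "p" (0 to 1); they miss things now and then, are a little off and sometimes report something else, mostly with a low value. They report only what shows in the picture. A call takes as long as a camera call. They do not tell look-alikes from the thing itself.
- models.look_for(camera, name): "centre" ([x, y, z] in m, in world coordinates, good to about 4 mm: the middle of the surface that is visible of it).
- models.masks_of(camera, name): "region" (400x640 bool, what is visible of it).
The state is a dict: "t": time; "q": joint angles; "dq": joint speeds; "joint_torque": joint torques, N m; "tool_pos": TCP position; "orientation": TCP orientation; "force": force on the tool from outside, world axes, zero at the start; "wrist_torque": the same for the moment, N m; "opening": finger opening in m; "gripper_force": force on a finger pad.
Only numpy, scipy, OpenCV 4.12 (cv2) and the standard library are available. Lean on these libraries where they do the work, as an engineer would, in place of code of your own. Each camera call takes 0.05 s, during which the arm holds its last target. There are 200 camera calls.

TASK

The vortex mixer has locked out after a power cut: twist the reset knob on its deck clockwise to its stop, then let go of it so that it springs back. Then take the round-bottomed flask out of its cork ring, set it upright in the mixer's sprung ring and press it gently straight down until the ring is fully down. The mixer only runs while it is held like this, so finish still gripping the flask and holding the ring down; leave the other things on the table where they stand.

Things in the scene. Friction and masses are not known exactly. Their poses are not given: they have to be found in the camera images.
- mixer: the vortex mixer: a heavy white housing fixed to the table, 138 x 238 mm, flat deck 62 mm above the table. Origin: centre of its underside; z up, y along its long side. On the deck stand the sprung ring (55 mm from the centre towards +y) and the reset knob (60 mm towards -y). The ring's rubber reaches 117 mm above the table, nothing on it is higher
- cradle_ring (a point): centre of the sprung ring cradle, in the plane of its rubber ring (112 mm above the table when up); moves with it. The ring is a round rubber bar 9 mm thick, 45 mm clear inside and 63 mm outside, on three wire arms over a coil spring. The round flask's bulb rests in it with its lowest point 7 mm below this point
- ring_cradle (a joint): how far the ring is pushed down, m: 0 up, 0.014 fully down on its stop. It moves straight down only. Sprung: starts to move at about 3.5 N, needs about 10 N fully down, springs back up when let go; the flask's weight alone does not move it
- knob_grip (a point): on the axis of the reset knob, 92 mm above the table; its x axis lies along the knob's finger bar (either end), z up. The bar is 40 mm long, 12 mm wide and stands from 71 to 96 mm above the table on a round skirt 44 mm across (top of skirt 71 mm); turn about the vertical axis
- reset_knob (a joint): angle of the reset knob, rad: 0 at rest, grows clockwise seen from above, 1.2 at its stop. Spring-return: about 0.04 N m at rest, 0.13 N m at the stop; it springs back to 0 when let go
- round_flask: amber round-bottomed flask with a black stopper, 0.13 to 0.2 kg, loose, standing upright in the cork ring. Origin: lowest point of the bulb; z up along the neck. Bulb 64 mm across (centre 32 mm up); neck 24 mm across from 68 to 103 mm up; lip 30 mm across at 104 to 108 mm; stopper to 120 mm
- cork_ring: loose cork ring the round flask stands in, 90 mm across, 20 mm high, hole 44 mm. Origin: centre of its underside. The flask's lowest point is 11 mm above the table in it
- conical_flask: bystander: amber conical flat-bottomed flask with a black stopper, 68 mm across its foot, 117 mm high. Origin: centre of its underside
- dropper: bystander: small dropper bottle near the front left, 32 mm across, 90 mm high. Origin: centre of its underside
- petri_dish: bystander: petri dish, 94 mm across, 19 mm high. Origin: centre of its underside
- match_box: bystander: matchbox, 36 x 51 x 15 mm. Origin: centre of its underside
- pen_marker: bystander: marker pen, 102 mm long, 12 mm thick, lying. Origin: centre of its underside
- dropper_back: bystander: small dropper bottle at the back right, 32 mm across, 90 mm high. Origin: centre of its underside
There are look-alikes about, which are no part of the job. Leave any turquoise look-alike of the round_flask alone.

How it is judged:
On the way, in this order (a step that is already met when the one before it is completed fails the run):
1. the reset knob is turned clockwise to its stop (at least 1.1 of 1.2 rad) (value of joint reset_knob above 1.1 rad), for 0.1 s.
2. the knob is let go and has sprung back (under 0.1 rad, fingers off the mixer) (value of joint reset_knob below 0.1 rad and contact force between the fingers and mixer below 0.05 N), for 0.2 s.
3. the round flask is lifted out of its cork ring (z of round_flask in the frame of cork_ring above 0.04 m and contact force between the fingers and round_flask above 0.5 N), for 0.1 s.
At the end, for the whole second after the job is handed in: the round flask is upright (within 0.15 rad) and centred (7 mm) in the sprung ring, gripped (over 2 N) and pressing the ring down at least 10 of its 14 mm (over 5 N); the arm touches no other part of the mixer, the knob is back at rest (under 0.1 rad), all is still (value of joint ring_cradle above 0.01 m and horizontal distance between round_flask and cradle_ring below 0.007 m and z of round_flask in the frame of cradle_ring below 0 m and angle between round_flask's own z axis and vertical below 0.15 rad and contact force between round_flask and mixer above 5 N and contact force between the fingers and round_flask above 2 N and contact force between the arm and mixer below 0.5 N and value of joint reset_knob below 0.1 rad and linear speed of round_flask below 0.02 m/s); the arm keeps its last pose, push and grip.
It fails at once if the flask is rammed into the mixer (over 60 N) (contact force between round_flask and mixer above 60 N).
It fails at once if the round flask is tipped (over 0.6 rad) (angle between round_flask's own z axis and vertical above 0.6 rad).
It fails at once if a bystander is disturbed (moved over 30 mm) (distance of any of conical_flask, dropper, petri_dish, match_box, pen_marker, dropper_back from where it was at the start of the episode above 0.03 m).
It also fails if it takes over 64 s, if anything falls off the work surface, if the arm or the gripper's body presses on something with over 40 N, if the wrist force passes 120 N, or if a joint passes its speed limit or range.

## Working session

There is one attempt and no reset: what is moved stays moved. The work goes in short steps, Python scripts to look and compute and a shell command to move; the robot and the scene stay as the last step left them, time stands still between calls to the robot, and variables do not carry over. Pictures are saved under pics/ and viewed, at most 10 in all, crops included, and the job is handed in when it is done.

```bash
mkdir -p pics; ls; python3 - <<'E'
from plant import robot, optics, models
import cv2, numpy as np
s=robot.read_state(); print(s)
ims=[]
for c in("top","side"):
    p,d=optics.read_camera(c); cv2.imwrite(f"pics/{c}0.png",p[:,:,::-1])
    for n in("mixer","cradle_ring","knob_grip","round_flask","cork_ring","conical_flask","dropper","petri_dish"):
        print(c,n,[(round(r['p'],2),np.round(r['centre'],3).tolist()) for r in models.look_for(c,n)][:4])
E
```

```text
pics
{'t': 0.0, 'q': array([-1.37039363e+00,  1.31150085e-01,  1.48928200e+00,  3.90254452e-06,
        1.52299278e+00, -8.53866957e-02]), 'dq': array([ 1.27841418e-04,  3.54556371e-04, -1.08211544e-05, -8.35099159e-04,
        4.76223048e-04,  6.47490217e-04]), 'joint_torque': array([-5.37378437e-04, -5.59832633e+01, -4.91771972e+01,  7.66110490e-02,
        3.54235712e-02, -1.72649470e-04]), 'tool_pos': array([ 0.16907174, -0.5751247 ,  0.23459254]), 'orientation': array([-3.10776254e+00, -4.47129933e-01,  1.59213537e-04]), 'force': array([ 0.84681726, -0.3652289 , -0.48225307]), 'wrist_torque': array([0.03890705, 0.03424069, 0.02438042]), 'gripper_force': 0.0, 'opening': 0.09250331816090995}
top mixer [(0.92, [0.511, 0.042, 0.065]), (0.27, [0.49, 0.306, 0.045])]
top cradle_ring [(0.8, [0.54, 0.089, 0.117])]
top knob_grip [(0.77, [0.497, -0.013, 0.074]), (0.32, [0.451, -0.268, 0.019])]
top round_flask [(0.89, [0.456, -0.285, 0.067]), (0.83, [0.513, -0.171, 0.06]), (0.63, [0.296, -0.177, 0.059])]
top cork_ring []
top conical_flask [(0.76, [0.492, 0.305, 0.046]), (0.46, [0.533, 0.096, 0.114]), (0.39, [0.584, -0.284, 0.005])]
top dropper []
top petri_dish [(0.58, [0.572, -0.428, 0.019])]
side mixer [(0.91, [0.51, 0.099, 0.066])]
side cradle_ring [(0.82, [0.54, 0.102, 0.113])]
side knob_grip [(0.64, [0.501, -0.003, 0.08])]
side round_flask [(0.85, [0.304, -0.167, 0.053]), (0.73, [0.52, -0.164, 0.053])]
side cork_ring [(0.47, [0.454, -0.264, 0.02])]
side conical_flask [(0.57, [0.501, 0.323, 0.042]), (0.56, [0.541, 0.105, 0.114])]
side dropper [(0.52, [0.398, 0.21, 0.048]), (0.23, [0.535, 0.103, 0.117])]
side petri_dish [(0.73, [0.57, -0.42, 0.021])]
```

View pics/top0.png

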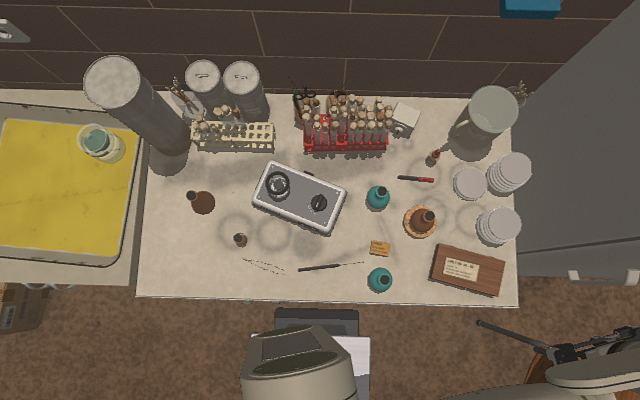

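View pics/side0.png

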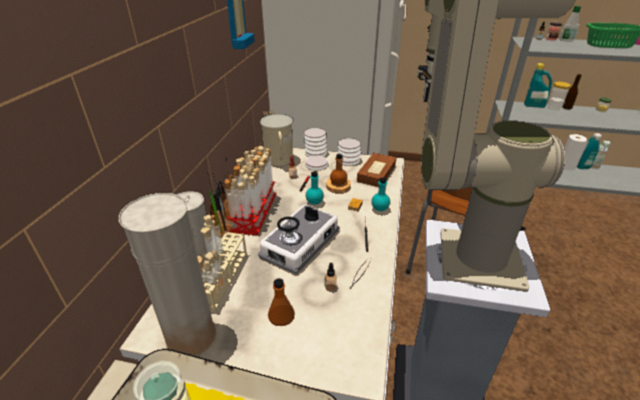

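Candidates for the flask: the amber one at top (423,219) standing in a cork ring, and turquoise ones at (378,197) and (380,280). The amber one with the cork ring fits; the amber one at (202,202) is the conical flask. Next I'll confirm with a crop and measure from depth.

```bash
cat > h.py <<'E'
from plant import robot, optics, models
import cv2, numpy as np
from scipy.spatial.transform import Rotation as R
def cloud(c):
    V=optics.camera_info(c); p,d=optics.read_camera(c)
    K=V['camera_matrix']; T=np.linalg.inv(V['view'])
    v,u=np.mgrid[:400,:640]
    P=np.stack([(u-K[0,2])/K[0,0]*d,(v-K[1,2])/K[1,1]*d,d],-1)@T[:3,:3].T+T[:3,3]
    P[d==0]=np.nan
    return p,P
def near(P,x,y,r,z0,z1):
    with np.errstate(invalid='ignore'):
        return (np.hypot(P[...,0]-x,P[...,1]-y)<r)&(P[...,2]>z0)&(P[...,2]<z1)
def circ(Q):
    A=np.c_[2*Q[:,:2],np.ones(len(Q))]; s=np.linalg.lstsq(A,(Q[:,:2]**2).sum(1),rcond=None)[0]
    return s[:2],np.sqrt(s[2]+s[0]**2+s[1]**2)
E
python3 - <<'E'
from h import *
p,P=cloud("top")
cv2.imwrite("pics/crop1.png",cv2.resize(p[160:300,220:480,::-1],None,fx=3,fy=3,interpolation=cv2.INTER_CUBIC))
m=near(P,.511,.042,.16,.055,.07); Q=P[m]
r=cv2.minAreaRect((Q[:,:2]*1000).astype(np.float32)); print("deck",r,np.median(Q[:,2]))
m=near(P,.54,.095,.05,.107,.125); print("ring",circ(P[m]),m.sum(),P[m].mean(0))
m=near(P,.497,-.013,.04,.084,.105);Q=P[m]; print("bar",m.sum(),Q.mean(0),cv2.minAreaRect((Q[:,:2]*1000).astype(np.float32)))
for a,b in((.112,.14),(.075,.11),(.03,.065)):
  m=near(P,.456,-.285,.06,a,b);Q=P[m]; print("flask",m.sum(),Q.mean(0) if len(Q) else 0)
m=near(P,.456,-.275,.06,.014,.023);Q=P[m]; print("cork",m.sum(),circ(Q), cv2.minEnclosingCircle((Q[:,:2]*1000).astype(np.float32)))
E
```

```text
deck ((560.815185546875, 28.63086700439453), (228.18405151367188, 213.6143798828125), 69.8272476196289) 0.0609201401676186
ring (array([0.53923794, 0.09439999]), np.float64(0.027200959371346454)) 229 [0.53901933 0.0950907  0.11452618]
bar 74 [ 0.4977959  -0.01268718  0.09427895] ((498.3115234375, -12.407702445983887), (12.214567184448242, 38.5051155090332), 70.56004333496094)
flask 112 [ 0.46171113 -0.28952242  0.12601336]
flask 27 [ 0.45847701 -0.28361086  0.08571627]
flask 212 [ 0.45715764 -0.28091585  0.05592122]
cork 347 (array([ 0.46382834, -0.29223839]), np.float64(0.038938747492220475)) ((462.8752136230469, -291.2384948730469), 45.1073112487793)
```

View pics/crop1.png

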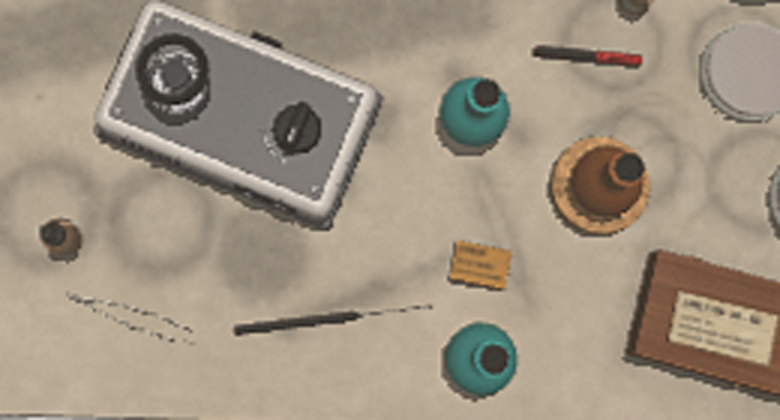

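The crop confirms it: the amber round-bottomed flask sits in the cork ring at crop (600,185), the turquoise look-alikes are at (475,110) and (480,360), and the knob bar is at (298,127). Now I'll work out the shift to above the knob.

```bash
cat >> h.py <<'E'
def goal(x,y,z,yang=None):
    "shift in tool axes and spin to get TCP to x,y,z, tool y axis at yang deg"
    s=robot.read_state(); M=R.from_rotvec(s['orientation']).as_matrix()
    cur=np.degrees(np.arctan2(M[1,1],M[0,1]))
    sp=None if yang is None else np.radians((cur-yang+180)%360-180)
    print("t",round(s['t'],2),"pos",s['tool_pos'].round(4),"yang",cur.round(2),"tilt",np.degrees(np.arccos(-M[2,2])).round(2),"q",s['q'].round(2),"travel",(M.T@(np.array([x,y,z])-s['tool_pos'])).round(4),"spin",sp, "F",s['force'].round(2),"open",round(s['opening'],4),"grip",round(s['gripper_force'],1))
E
python3 -c "
from h import *
goal(.498,-.0125,.25,70.5)"
```

```text
t 0.95 pos [ 0.1692 -0.5756  0.2356] yang -73.62 tilt 0.0 q [-1.37  0.13  1.49  0.    1.52 -0.09] travel [ 0.4743 -0.4476 -0.0144] spin -2.5154500671538313 F [-0.39  0.85  0.5 ] open 0.093 grip 0.0
```

```bash
python3 -m inch '{"travel":[[0.237,-0.224,-0.014],[0.237,-0.224,-0.014],[0.237,-0.224,-0.014],[0.237,-0.224,-0.014],[0.237,-0.224,-0.014],[0.237,-0.224,-0.014],[0.237,-0.224,-0.014],[0.237,-0.224,-0.014],[0.237,-0.224,-0.014],[0.237,-0.224,-0.014]],"spin":[-1.25,-1.25,-1.25,-1.25,-1.25,-1.25,-1.25,-1.25,-1.25,-1.25]}'; python3 -c "
from h import *
goal(.498,-.0125,.25,70.5)"
```

```text
t: 1.78
tool_pos: [0.3347, -0.2922, 0.2502]
orientation: [2.248, 2.193, 0.0]
force: [-0.0, 0.3, -0.2]
opening: 0.0933
gripper_force: 0.0
t 1.78 pos [ 0.3347 -0.2922  0.2502] yang -1.41 tilt 0.08 q [-0.83 -0.31  1.88  0.    1.57 -0.81] travel [2.836e-01 1.564e-01 1.000e-04] spin -1.2551365321750845 F [-0.05  0.35 -0.23] open 0.0933 grip 0.0
```

```bash
python3 -m inch '{"travel":[[0.284,0.156,0],[0.284,0.156,0],[0.284,0.156,0],[0.284,0.156,0],[0.284,0.156,0],[0.284,0.156,0],[0.284,0.156,0],[0.284,0.156,0],[0.284,0.156,0],[0.284,0.156,0]],"spin":[-1.25,-1.25,-1.25,-1.25,-1.25,-1.25,-1.25,-1.25,-1.25,-1.25]}'; python3 -m inch '{"travel":[[0,0,0],[0,0,0]],"spin":[0,0]}' >/dev/null; python3 - <<'E'
from h import *
p,P=cloud("wrist"); cv2.imwrite("pics/w1.png",p[:,:,::-1])
m=near(P,.498,-.0125,.035,.084,.105);Q=P[m]; r=cv2.minAreaRect((Q[:,:2]*1000).astype(np.float32)); print("bar",m.sum(),Q.mean(0) if len(Q) else 0,r)
m=near(P,.54,.095,.05,.107,.125); print("ring",m.sum(),circ(P[m]) if m.sum()>9 else 0)
goal(.498,-.0125,.091,70.5)
E
```

```text
t: 2.62
tool_pos: [0.4998, -0.0134, 0.2495]
orientation: [-0.54, -3.094, -0.0]
force: [-0.0, 0.0, -0.2]
opening: 0.093
gripper_force: 0.0
bar 450 [ 0.49712685 -0.01278294  0.09485198] ((498.291015625, -13.082723617553711), (11.516451835632324, 39.16855239868164), 69.35372924804688)
ring 1637 (array([0.53826547, 0.09312391]), np.float64(0.02687855634484917))
t 2.83 pos [ 0.4992 -0.0157  0.2497] yang 69.33 tilt 0.01 q [-0.13 -0.15  1.74 -0.    1.55 -1.34] travel [0.0023 0.0026 0.1587] spin -0.020387828699699274 F [-0.35  0.04 -0.38] open 0.0929 grip 0.0
```

View pics/w1.png

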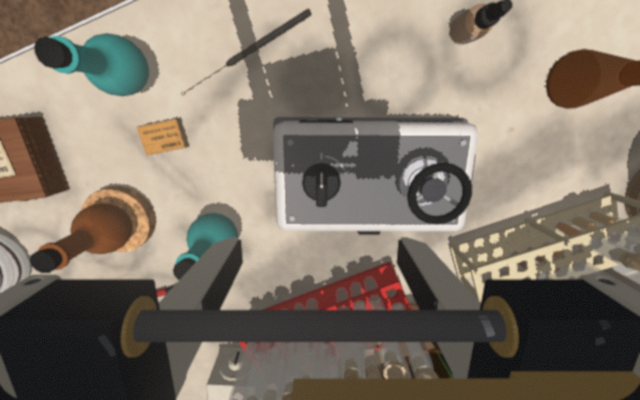

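The wrist view shows the knob bar at (321,183) and the ring at (440,193), with clear space for the fingers. Bar is at 69.4°, which matches the jaws. Going down.

```bash
python3 -m inch '{"travel":[[0.001,0.002,0.04],[0.001,0.002,0.08],[0.001,0.002,0.11],[0.001,0.002,0.13],[0.001,0.002,0.13],[0.001,0.002,0.13]],"spin":[0,0,0,0,0,0]}' 0.55; python3 -c "
from h import *
for i in range(3): optics.read_camera('top');goal(.498,-.013,.091,69.4)"
```

```text
t: 3.33
tool_pos: [0.4981, -0.0137, 0.1191]
orientation: [-0.561, -3.089, 0.0]
force: [-0.2, 0.3, 0.5]
opening: 0.0574
gripper_force: 0.0
t 3.38 pos [ 0.4995 -0.0138  0.1208] yang 69.46 tilt 0.05 q [-0.13 -0.06  1.89  0.    1.3  -1.34] travel [0.0017 0.0002 0.0298] spin 0.001081283757214413 F [-0.24 -0.46  0.96] open 0.0539 grip 0.0
t 3.43 pos [ 0.5003 -0.0138  0.1218] yang 69.49 tilt 0.16 q [-0.13 -0.06  1.89  0.    1.3  -1.34] travel [ 0.0025 -0.      0.0307] spin 0.0016476472792873657 F [0.45 0.06 0.92] open 0.0496 grip 0.0
t 3.48 pos [ 0.5006 -0.0138  0.1221] yang 69.52 tilt 0.22 q [-0.13 -0.06  1.89  0.    1.3  -1.34] travel [ 0.0029 -0.0002  0.0311] spin 0.00217286284975301 F [-0.32 -0.72  0.41] open 0.0455 grip 0.0
```

```bash
python3 -m inch '{"travel":[[0.002,0,0.015],[0.002,0,0.025],[0.002,0,0.030],[0.002,0,0.030],[0.002,0,0.030]],"spin":[0,0,0,0,0]}' 0.55; python3 -c "
from h import *
for i in range(2): goal(.498,-.013,.091,69.4);optics.read_camera('top')"
```

```text
t: 3.9
tool_pos: [0.4972, -0.0127, 0.0899]
orientation: [-0.556, -3.092, -0.0]
force: [-0.9, -0.5, -0.2]
opening: 0.0416
gripper_force: 0.0
t 3.9 pos [ 0.4972 -0.0127  0.0899] yang 69.6 tilt 0.0 q [-0.13 -0.03  1.92  0.    1.24 -1.34] travel [-0.0008 -0.     -0.0011] spin 0.0035341659210510836 F [-0.85 -0.47 -0.18] open 0.0416 grip 0.0
t 3.95 pos [ 0.4975 -0.0127  0.0902] yang 69.61 tilt 0.03 q [-0.13 -0.03  1.92 -0.    1.24 -1.34] travel [-0.0006 -0.0001 -0.0008] spin 0.0035976956255786958 F [-0.17 -0.21  1.01] open 0.042 grip 0.0
```

Close on the bar.

```bash
python3 -m inch '{"travel":[[0,0,0],[0,0,0],[0,0,0],[0,0,0],[0,0,0],[0,0,0]],"spin":[0,0,0,0,0,0]}' 1 35; python3 -m inch '{"travel":[[0,0,0],[0,0,0],[0,0,0],[0,0,0]],"spin":[0.05,0.12,0.2,0.2]}'
```

```text
t: 4.5
tool_pos: [0.4972, -0.0127, 0.0897]
orientation: [0.556, 3.092, 0.0]
force: [0.1, 0.2, 1.4]
opening: 0.0117
gripper_force: 35.0
t: 4.83
tool_pos: [0.4973, -0.0124, 0.0897]
orientation: [0.867, 3.019, 0.001]
force: [1.7, 2.0, 0.4]
opening: 0.0115
gripper_force: 35.0
```

```bash
python3 -m inch '{"travel":[[0,0,0],[0,0,0],[0,0,0],[0,0,0],[0,0,0],[0,0,0],[0,0,0],[0,0,0],[0,0,0]],"spin":[0.1,0.2,0.3,0.4,0.5,0.6,0.7,0.8,0.85]}'; python3 -m inch '{"travel":[[0,0,0],[0,0,0],[0,0,0],[0,0,0],[0,0,0],[0,0,0]],"spin":[0.08,0.15,0.18,0.2,0.2,0.2]}'; python3 - <<'E'
from h import *
goal(.498,-.013,.09,69.5-68.75); print(robot.read_state()['wrist_torque'])
p,P=cloud("side"); cv2.imwrite("pics/s1.png",cv2.resize(p[160:300,200:400,::-1],None,fx=3,fy=3))
E
```

```text
t: 5.58
tool_pos: [0.4982, -0.0119, 0.0897]
orientation: [2.033, 2.394, 0.004]
force: [6.4, 5.5, -4.5]
opening: 0.0118
gripper_force: 35.0
t: 6.08
tool_pos: [0.4984, -0.0118, 0.0898]
orientation: [2.255, 2.186, 0.005]
force: [7.2, 4.6, -4.7]
opening: 0.0119
gripper_force: 35.4
t 6.08 pos [ 0.4984 -0.0118  0.0898] yang -1.79 tilt 0.18 q [-0.13 -0.02  1.92  0.    1.24 -0.1 ] travel [-0.0012 -0.0004 -0.0002] spin -0.04440945854827237 F [ 7.2   4.59 -4.68] open 0.0119 grip 35.4
[ 0.72239319 -1.37410475  0.60448979]
```

The torque (0.6 N m, over the 0.13 spring) shows it's at the stop. Release.

```bash
python3 -m inch '{"travel":[[0,0,0],[0,0,0],[0,0,0],[0,0,0],[0,0,0],[0,0,0],[0,0,0],[0,0,0]],"spin":[0,0,0,0,0,0,0,0]}' 0.2; python3 -m inch '{"travel":[[0,0,-0.04],[0,0,-0.08],[0,0,-0.12],[0,0,-0.16],[0,0,-0.16],[0,0,-0.16]],"spin":[0,0,0,0,0,0]}'; python3 - <<'E'
from h import *
p,P=cloud("wrist"); cv2.imwrite("pics/w2.png",p[:,:,::-1])
m=near(P,.498,-.0125,.035,.084,.105);Q=P[m]; r=cv2.minAreaRect((Q[:,:2]*1000).astype(np.float32)); print("bar",m.sum(),Q.mean(0) if len(Q) else 0,r)
m=near(P,.54,.095,.05,.107,.125); print("ring",m.sum(),circ(P[m]) if m.sum()>9 else 0)
goal(.463,-.291,.25)
E
```

```text
t: 6.8
tool_pos: [0.4969, -0.0131, 0.0895]
orientation: [2.26, 2.182, -0.001]
force: [0.4, 0.3, -1.2]
opening: 0.0606
gripper_force: 0.0
t: 7.3
tool_pos: [0.499, -0.0132, 0.2531]
orientation: [2.256, 2.178, 0.006]
force: [0.5, 0.2, -1.2]
opening: 0.0742
gripper_force: 0.0
bar 481 [ 0.4993296  -0.01202749  0.09429724] ((499.3033142089844, -13.312419891357422), (12.371142387390137, 39.71421432495117), 69.54122161865234)
ring 2113 (array([0.5396115 , 0.09370882]), np.float64(0.026845793916926684))
t 7.35 pos [ 0.4977 -0.013   0.2505] yang -2.02 tilt 0.13 q [-0.13 -0.16  1.75 -0.    1.55 -0.09] travel [-0.2791 -0.0249  0.0006] spin None F [-0.43  0.56 -0.41] open 0.0745 grip 0.0
```

The knob is back at 69.5°. Now over to the flask, keeping the heading.

```bash
python3 -m inch '{"travel":[[-0.279,-0.025,0],[-0.279,-0.025,0],[-0.279,-0.025,0],[-0.279,-0.025,0],[-0.279,-0.025,0],[-0.279,-0.025,0],[-0.279,-0.025,0],[-0.279,-0.025,0],[-0.279,-0.025,0],[-0.279,-0.025,0]],"spin":[0,0,0,0,0,0,0,0,0,0]}' 0.2; python3 - <<'E'
from h import *
for c in("wrist","top"):
  p,P=cloud(c)
  if c=="wrist": cv2.imwrite("pics/w3.png",p[:,:,::-1])
  for a,b in((.127,.14),(.110,.127),(.08,.108),(.03,.065)):
    m=near(P,.463,-.291,.05,a,b);Q=P[m]; print(c,a,m.sum(),Q.mean(0) if len(Q) else 0, cv2.minEnclosingCircle((Q[:,:2]*1000).astype(np.float32)) if len(Q) else 0, circ(Q) if len(Q)>20 else 0)
  m=near(P,.463,-.291,.06,.014,.023);Q=P[m]; print(c,"cork",m.sum(),cv2.minEnclosingCircle((Q[:,:2]*1000).astype(np.float32)))
goal(.463,-.291,.095)
E
```

```text
t: 8.18
tool_pos: [0.4616, -0.2898, 0.2476]
orientation: [-2.258, -2.179, 0.0]
force: [0.4, 0.3, -0.3]
opening: 0.0741
gripper_force: 0.0
wrist 0.127 523 [ 0.46358195 -0.29223097  0.13061879] ((463.73931884765625, -292.63116455078125), 12.324091911315918) (array([ 0.46356692, -0.29228578]), np.float64(0.008557938156100547))
wrist 0.11 256 [ 0.46370975 -0.2851742   0.11876865] ((463.5165100097656, -292.3324279785156), 14.958910942077637) (array([ 0.46357677, -0.29283958]), np.float64(0.01330065589432535))
wrist 0.08 98 [ 0.46402953 -0.28234802  0.09097364] ((464.09320068359375, -287.7200927734375), 10.932709693908691) (array([ 0.46363501, -0.29244607]), np.float64(0.011808040259408804))
wrist 0.03 898 [ 0.46391624 -0.27868714  0.05731325] ((463.4694519042969, -292.21875), 31.762815475463867) (array([ 0.46364949, -0.29104359]), np.float64(0.026800402598568897))
wrist cork 1530 ((463.54144287109375, -292.31427001953125), 44.81245803833008)
top 0.127 11 [ 0.45772984 -0.29898362  0.1297864 ] ((458.5946044921875, -297.88720703125), 7.505795001983643) 0
top 0.11 7 [ 0.45348176 -0.29928032  0.1165201 ] ((455.6122741699219, -300.08880615234375), 7.531556606292725) 0
top 0.08 0 0 0 0
top 0.03 42 [ 0.43950035 -0.30097027  0.05752517] ((441.48443603515625, -300.529541015625), 15.080537796020508) (array([ 0.44111826, -0.30118655]), np.float64(0.008933216258205123))
top cork 136 ((463.2415466308594, -291.6206359863281), 44.9814453125)
t 8.28 pos [ 0.4623 -0.2893  0.2486] yang -1.93 tilt 0.1 q [-0.65 -0.02  1.62  0.    1.54 -0.62] travel [-0.0019  0.0009  0.1536] spin None F [0.89 0.34 0.17] open 0.0741 grip 0.0
```

View pics/w3.png

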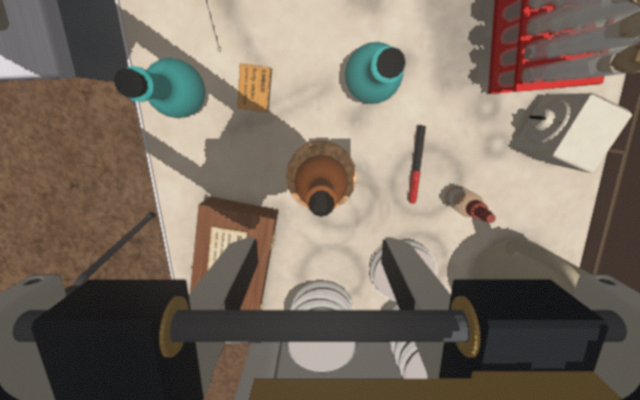

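The wrist view shows the amber flask in the cork ring at (321,180), stopper at (321,203), with space around it. It is centred at (0.4636, -0.2923).

```bash
python3 -m inch '{"travel":[[-0.003,0.001,0.02],[-0.003,0.001,0.05],[-0.003,0.001,0.08],[-0.003,0.001,0.10],[-0.003,0.001,0.11],[-0.003,0.001,0.11],[-0.003,0.001,0.11]],"spin":[0,0,0,0,0,0,0]}' 0.45; python3 -c "
from h import *
goal(.4636,-.2923,.095);optics.read_camera('top');goal(.4636,-.2923,.095)"
```

```text
t: 8.87
tool_pos: [0.4636, -0.2929, 0.14]
orientation: [-2.258, -2.183, -0.0]
force: [0.4, 0.2, -0.0]
opening: 0.0514
gripper_force: 0.0
t 8.87 pos [ 0.4636 -0.2929  0.14  ] yang -1.94 tilt 0.02 q [-0.66  0.06  1.74  0.    1.34 -0.62] travel [ 0.0006 -0.      0.045 ] spin None F [ 0.35  0.15 -0.02] open 0.0514 grip 0.0
t 8.92 pos [ 0.4642 -0.2936  0.1412] yang -1.95 tilt 0.11 q [-0.66  0.06  1.74  0.    1.34 -0.62] travel [ 0.0013 -0.0007  0.0462] spin None F [-0.04 -0.25 -0.11] open 0.051 grip 0.0
```

```bash
python3 -m inch '{"travel":[[0.0005,0,0.02],[0.0005,0,0.035],[0.0005,0,0.045],[0.0005,0,0.045],[0.0005,0,0.045]],"spin":[0,0,0,0,0]}'; python3 -m inch '{"travel":[[0,0,0],[0,0,0],[0,0,0],[0,0,0],[0,0,0],[0,0,0]],"spin":[0,0,0,0,0,0]}' 1 30;  python3 -c "
from h import *
goal(.4636,-.2923,.095)"
```

```text
t: 9.33
tool_pos: [0.4636, -0.2933, 0.0955]
orientation: [2.259, 2.182, 0.0]
force: [-0.2, -0.6, -1.3]
opening: 0.0515
gripper_force: 0.0
t: 9.83
tool_pos: [0.4637, -0.2935, 0.0953]
orientation: [2.259, 2.181, 0.0]
force: [-1.6, -0.3, 2.7]
opening: 0.0283
gripper_force: 30.0
t 9.83 pos [ 0.4637 -0.2935  0.0953] yang -2.01 tilt 0.07 q [-0.66  0.1   1.78 -0.    1.26 -0.62] travel [ 0.0012 -0.0001  0.0003] spin None F [-1.57 -0.29  2.65] open 0.0283 grip 30.0
```

28.3 mm with an upward push suggests the tips sit on the shoulder of the bulb. Reopen, go up 5 mm and regrip.

```bash
python3 -m inch '{"travel":[[0,0,0],[0,0,0],[0,0,0],[0.001,0,-0.005],[0.001,0,-0.005],[0.001,0,-0.005]],"spin":[0,0,0,0,0,0]}' 0.55; python3 -m inch '{"travel":[[0,0,0],[0,0,0],[0,0,0],[0,0,0],[0,0,0],[0,0,0]],"spin":[0,0,0,0,0,0]}' 1 30;  python3 -c "
from h import *
goal(.4636,-.2923,.095)"
```

```text
t: 10.33
tool_pos: [0.4635, -0.2922, 0.1]
orientation: [2.259, 2.182, 0.0]
force: [0.0, -0.4, -0.7]
opening: 0.0419
gripper_force: 0.0
t: 10.83
tool_pos: [0.4633, -0.2921, 0.0996]
orientation: [-2.26, -2.182, 0.0]
force: [-0.2, -0.3, 0.4]
opening: 0.0283
gripper_force: 30.0
t 10.83 pos [ 0.4633 -0.2921  0.0996] yang -2.01 tilt 0.01 q [-0.66  0.1   1.78  0.    1.27 -0.62] travel [-0.0002  0.0003  0.0046] spin None F [-0.24 -0.26  0.39] open 0.0283 grip 30.0
```

Same 28.3 mm at a different height, so the pads are catching the lip. Try 8 mm lower to get on the neck.

```bash
python3 -m inch '{"travel":[[0,0,0],[0,0,0],[0,0,0],[0,0,0.004],[0,0,0.008],[0,0,0.008],[0,0,0.008]],"spin":[0,0,0,0,0,0,0]}' 0.55; python3 -m inch '{"travel":[[0,0,0],[0,0,0],[0,0,0],[0,0,0],[0,0,0],[0,0,0]],"spin":[0,0,0,0,0,0]}' 1 30;  python3 -c "
from h import *
goal(.4636,-.2923,.095)"
```

```text
t: 11.42
tool_pos: [0.4629, -0.2918, 0.091]
orientation: [-2.259, -2.181, 0.0]
force: [0.4, 0.2, 0.6]
opening: 0.042
gripper_force: 0.0
t: 11.92
tool_pos: [0.4634, -0.2922, 0.0918]
orientation: [2.26, 2.182, 0.0]
force: [-0.3, 0.8, 0.1]
opening: 0.0284
gripper_force: 30.0
t 11.92 pos [ 0.4634 -0.2922  0.0918] yang -2.01 tilt 0.01 q [-0.66  0.11  1.78  0.    1.25 -0.62] travel [-0.0001  0.0002 -0.0032] spin None F [-0.32  0.76  0.08] open 0.0284 grip 30.0
```

```bash
python3 -m inch '{"travel":[[0,0,-0.01],[0,0,-0.03],[0,0,-0.06],[0,0,-0.09],[0,0,-0.12],[0,0,-0.15],[0,0,-0.16],[0,0,-0.16],[0,0,-0.16]],"spin":[0,0,0,0,0,0,0,0,0]}' 1 35; python3 - <<'E'
from h import *
p,P=cloud("side"); cv2.imwrite("pics/s2.png",cv2.resize(p[100:280,220:460,::-1],None,fx=3,fy=3))
goal(.5392,.0937,.25)
E
```

```text
t: 12.67
tool_pos: [0.4633, -0.2921, 0.2511]
orientation: [2.26, 2.182, 0.0]
force: [-0.0, 0.4, -2.4]
opening: 0.0281
gripper_force: 35.0
t 12.72 pos [ 0.4627 -0.2917  0.2496] yang -2.0 tilt 0.14 q [-0.66 -0.02  1.62 -0.    1.55 -0.62] travel [0.3878 0.063  0.    ] spin None F [ 0.22  0.39 -2.51] open 0.0283 grip 35.0
```

View pics/s2.png

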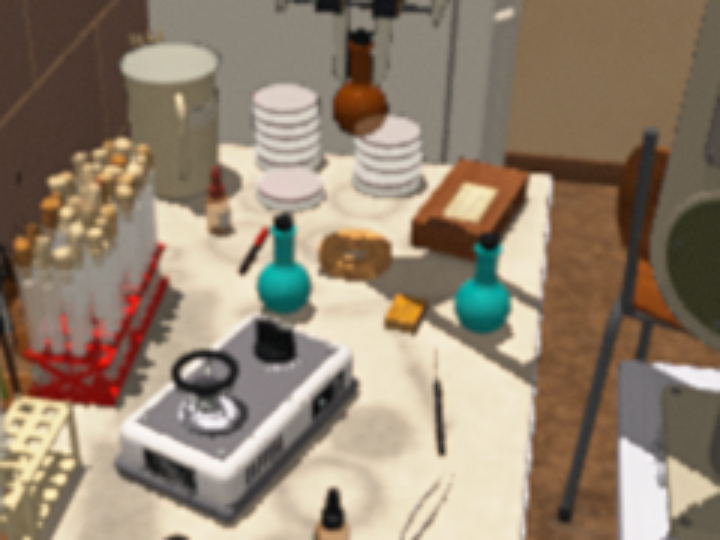

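The flask hangs upright at crop (360,90), and the cork ring stayed at (355,253). Carry it over the ring in gradual steps.

```bash
python3 -m inch '{"travel":[[0.012,0.002,0],[0.035,0.006,0],[0.062,0.010,0],[0.092,0.015,0],[0.122,0.020,0],[0.152,0.025,0],[0.182,0.030,0],[0.212,0.034,0],[0.242,0.039,0],[0.272,0.044,0]],"spin":[0,0,0,0,0,0,0,0,0,0]}'; python3 -m inch '{"travel":[[0.030,0.005,0],[0.057,0.009,0],[0.082,0.013,0],[0.102,0.017,0],[0.112,0.018,0],[0.116,0.019,0],[0.116,0.019,0],[0.116,0.019,0],[0.116,0.019,0]],"spin":[0,0,0,0,0,0,0,0,0]}'; python3 - <<'E'
from h import *
p,P=cloud("wrist"); cv2.imwrite("pics/w4.png",p[:,:,::-1])
s=robot.read_state()['tool_pos']; print(s)
for a,b in((.107,.125),(.165,.19),(.19,.225),(.225,.245),(.225,.30)):
  m=near(P,.5392,.0937,.045,a,b);Q=P[m]; print(a,m.sum(),circ(Q) if len(Q)>20 else 0,np.round(np.ptp(Q,0),3) if len(Q) else 0)
p,P=cloud("top")
for a,b in((.107,.125),(.165,.245)):
  m=near(P,.5392,.0937,.045,a,b);Q=P[m]; print("top",a,m.sum(),circ(Q) if len(Q)>20 else 0)
goal(.5392,.0937,.186)
E
```

```text
t: 13.55
tool_pos: [0.5156, -0.0194, 0.2493]
orientation: [-2.258, -2.18, 0.003]
force: [0.8, -0.4, -2.5]
opening: 0.0279
gripper_force: 35.0
t: 14.3
tool_pos: [0.5396, 0.0924, 0.2513]
orientation: [-2.261, -2.181, 0.001]
force: [-1.3, -0.1, -2.2]
opening: 0.0284
gripper_force: 35.0
[0.53978304 0.09231641 0.25152437]
0.107 833 (array([0.54025063, 0.09556481]), np.float64(0.026553354859227572)) [0.062 0.037 0.009]
0.165 0 0 0
0.19 2569 (array([0.54006934, 0.09537931]), np.float64(0.02539549381327297)) [0.062 0.052 0.032]
0.225 2181 (array([0.54042982, 0.09523373]), np.float64(0.015589646637124335)) [0.055 0.04  0.02 ]
0.225 9093 (array([0.54067792, 0.09720319]), np.float64(0.015628527286556126)) [0.06  0.04  0.075]
top 0.107 5 0
top 0.165 19 0
t 14.4 pos [0.5398 0.0924 0.2517] yang -2.09 tilt 0.01 q [ 0.08 -0.02  1.61 -0.    1.55  0.11] travel [ 0.0013 -0.0007  0.0656] spin None F [ 0.09  0.73 -2.29] open 0.028 grip 35.0
```

View pics/w4.png

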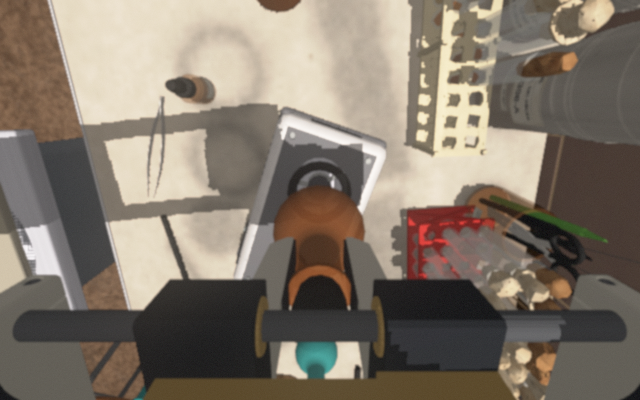

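The wrist view shows the bulb at (320,230) directly over the ring at (320,178). A sphere fit on the bulb will check the alignment.

```bash
python3 - <<'E'
from h import *
from scipy.optimize import least_squares as L
p,P=cloud("wrist"); s=robot.read_state()['tool_pos']
am=(p[...,0]>p[...,2]*1.5+10)
Q=P[near(P,.5392,.0937,.04,.175,.222)&am]
f=L(lambda c:np.linalg.norm(Q-c,axis=1)-.032,[.539,.094,.203],loss='soft_l1',f_scale=.001); print("bulb",f.x,len(Q),"rms",np.sqrt(f.cost*2/len(Q)),"tcp",s)
Q=P[near(P,.5392,.0937,.045,.107,.125)]
f=L(lambda c:np.hypot(np.hypot(Q[:,0]-c[0],Q[:,1]-c[1])-.027,Q[:,2]-c[2])-.0045,[.539,.094,.112],loss='soft_l1',f_scale=.001); print("ring",f.x)
goal(.5392,.0937,.186)
E
```

```text
bulb [0.54018646 0.09173512 0.20225864] 1756 rms 0.00034995424240218353 tcp [0.53987784 0.09246722 0.25171515]
ring [0.54013907 0.09374231 0.11182431]
t 14.45 pos [0.5399 0.0925 0.2517] yang -2.08 tilt 0.01 q [ 0.08 -0.02  1.61 -0.    1.55  0.11] travel [ 0.0012 -0.0007  0.0657] spin None F [-0.35  1.29 -1.88] open 0.0284 grip 35.0
```

```bash
python3 -m inch '{"travel":[[0.002,0,0.01],[0.002,0,0.03],[0.002,0,0.045],[0.002,0,0.055],[0.002,0,0.060],[0.002,0,0.060],[0.002,0,0.060]],"spin":[0,0,0,0,0,0,0]}'; python3 -m inch '{"travel":[[0,0,0.002],[0,0,0.004],[0,0,0.006],[0,0,0.008],[0,0,0.008],[0,0,0.008]],"spin":[0,0,0,0,0,0]}'
```

```text
t: 15.03
tool_pos: [0.54, 0.0954, 0.1918]
orientation: [2.26, 2.182, 0.0]
force: [-0.1, -0.1, -1.5]
opening: 0.0285
gripper_force: 35.0
t: 15.53
tool_pos: [0.5402, 0.0953, 0.1842]
orientation: [2.26, 2.182, 0.001]
force: [-1.1, -0.9, 2.5]
opening: 0.0278
gripper_force: 35.0
```

```bash
python3 -m inch '{"travel":[[0,0,0.001],[0,0,0.002],[0,0,0.003],[0,0,0.004],[0,0,0.005],[0,0,0.006],[0,0,0.007],[0,0,0.008],[0,0,0.008],[0,0,0.008]],"spin":[0,0,0,0,0,0,0,0,0,0]}'; python3 -m inch '{"travel":[[0,0,0.001],[0,0,0.002],[0,0,0.003],[0,0,0.004],[0,0,0.004],[0,0,0.004]],"spin":[0,0,0,0,0,0]}'
```

```text
t: 16.37
tool_pos: [0.5401, 0.0954, 0.1759]
orientation: [2.26, 2.182, 0.0]
force: [-0.7, -1.6, 6.2]
opening: 0.0282
gripper_force: 35.0
t: 16.87
tool_pos: [0.5402, 0.0953, 0.1722]
orientation: [2.26, 2.182, 0.001]
force: [-1.7, -1.9, 7.8]
opening: 0.0282
gripper_force: 35.0
```

```bash
python3 -m inch '{"travel":[[0,0,0.0005],[0,0,0.001],[0,0,0.0015],[0,0,0.0015],[0,0,0.0015],[0,0,0.0015]],"spin":[0,0,0,0,0,0]}'; python3 - <<'E'
from h import *
from scipy.optimize import least_squares as L
p,P=cloud("wrist"); s=robot.read_state()['tool_pos']; cv2.imwrite("pics/w5.png",p[:,:,::-1])
am=(p[...,0]>p[...,2]*1.5+10)
Q=P[near(P,.5392,.0937,.04,.1,.143)&am]
f=L(lambda c:np.linalg.norm(Q-c,axis=1)-.032,[.539,.094,.123],loss='soft_l1',f_scale=.001); print("bulb",f.x,len(Q),"tcp",s)
Q=P[near(P,.5392,.0937,.045,.09,.107)&~am]
f=L(lambda c:np.hypot(np.hypot(Q[:,0]-c[0],Q[:,1]-c[1])-.027,Q[:,2]-c[2])-.0045,[.539,.094,.1],loss='soft_l1',f_scale=.001); print("ring",f.x,len(Q))
m=near(P,.499,-.0125,.035,.084,.105);Q=P[m]; print("bar",cv2.minAreaRect((Q[:,:2]*1000).astype(np.float32)) if len(Q) else 0)
goal(.5392,.0937,.186)
E
```

```text
t: 17.37
tool_pos: [0.5406, 0.0953, 0.1717]
orientation: [2.259, 2.181, 0.002]
force: [-3.4, -2.7, 12.8]
opening: 0.0284
gripper_force: 35.0
bulb [0.54053593 0.09416682 0.1225811 ] 1968 tcp [0.540632   0.09532043 0.17171361]
ring [0.54013678 0.09356968 0.09798274] 395
bar 0
t 17.42 pos [0.5406 0.0953 0.1717] yang -2.01 tilt 0.11 q [ 0.08  0.03  1.71 -0.    1.4   0.12] travel [-0.0017 -0.0013 -0.0143] spin None F [-3.61 -2.54 12.37] open 0.0279 grip 35.0
```

View pics/w5.png

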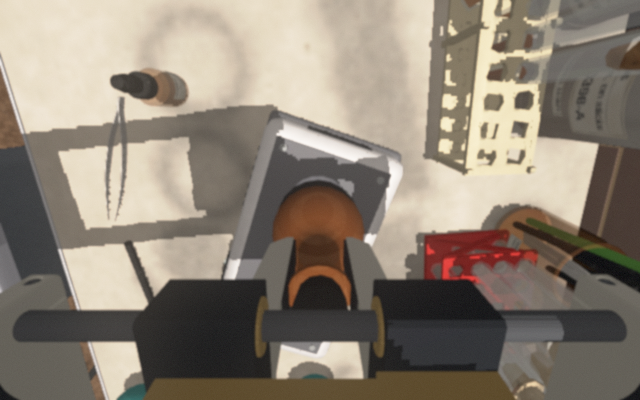

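The wrist view shows the bulb at (320,225) seated in the ring. The fit puts the ring at z = 0.098, so 14 mm down on its stop, and the flask is centred to under 1 mm with a steady push. Handing in.

```bash
python3 -c "
from plant import close_job
print(close_job())"
```

```text
the job is handed in; nothing more can be done
None
```

I handed the job in: I turned the knob to its stop and it sprang back. The amber flask is gripped, under 1 mm off centre in the sprung ring, with the ring fully down (14 mm). The hand-in call returned no verdict.

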